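Change over the headset burn-in rack and set its click-stop timer

ROBOT

A 6-joint arm with a two-finger parallel gripper is mounted at the origin on a cart in front of the work surface, level with it; the furniture and walls round the work are solid. World frame = base frame: x ahead of the robot, y to its left, z up, the work surface at z = 0. Lengths are in m, angles in rad, forces in N, time in s.
With the tool pointing down it reaches from about 0.425 to 0.95 m from the base axis. Payload 3.5 kg.
Tool frame: the origin (TCP) lies between the finger pads; the fingertips stand 19 mm ahead of it and the grasp point (between the pads) is the TCP (ctrl.nose_length is the distance from the TCP to the fingertips, in m); z points along the fingers, y is the line along which they close (so a half turn about z gives the same grasp; the last joint's range is limited). The gripper opens to 85 mm and grips with 20 to 120 N. Pads are 22 mm wide; open, the fingers measure 114 mm over their backs; the gripper's body (76 mm by 85 mm) begins 54 mm behind the grasp point. The pads swing forward as they close: fully open they stand 13 mm farther back than shut.
Start: joints at [-1.413, 0.286, 1.577, -0, 1.279, -0.15], TCP at [0.205, -0.643, 0.25] pointing down, gripper open.
Joint ranges: [-2.77, 2.77], [-0.9, 2.22], [0.21, 2.48], [-1.53, 4.67], [0.24, 2.81], [-2.84, 2.84]. Speed limits (rad/s): [2.79, 2.79, 3.14, 3.14, 3.14, 3.14].

INTERFACE

Orientations are given as a unit quaternion [x, y, z, w].
In Python, from plant import ctrl gives the robot as it stands.
- The arm moves only by the tool apply_moves, never from a script. Its argument "series" is a list of rows, each a list of 6 numbers: the shift along the world's x, y, z scaled (see below), then the turn, a rotation vector about the world's x, y, z scaled (see below). A call has 1 to 20 rows; each row is the pose to reach, as a shift and turn from the pose commanded when the call began; what a row does not reach only later rows make up. The controller multiplies each number of a shift by 0.8 m and each number of a turn by 45 degrees. A row lasts 1/8 s, in which the tool goes at most 62.5 mm and 10.7 degrees, less where a joint would pass 70% of its speed; a pose out of reach is approached as far as the arm can. A call with a number of a shift or a turn outside -1 to 1 is refused whole. A call with a gripper value outside its range is refused whole. "jaw" is the opening, from 0 (shut) to 1 (fully open), set as the call begins (left out, the last holds). The fingers move at their own pace and stop on an object; "squeeze" is the grip in N (left out, the last holds). Time passes only in rows, so rows that repeat a pose let the fingers close. It gives the time, the measured TCP pose, the force, the opening and the grip force at its end, in the units of the state.
- ctrl.get_state(): the state, without advancing time (a new reading comes with each control period).
- ctrl.read_camera(name): name is "scene" or "top" or "wrist"; returns the picture (400x640x3 uint8, red, green, blue); there is no depth.
- ctrl.get_calibration(name): a dict with "fx", "fy", "cx", "cy" (pixels), "xyz" and "orientation" of the camera in the world; the wrist camera has in their place "hand_eye" (4x4, takes a point from camera to tool coordinates, whose origin is the TCP and whose axes are the flange's). Camera axes: x right, y up, looking along -z (the intrinsics and any distortion apply to the point x, -y, -z); pixel columns grow to the right and rows downward; lengths in m; the calibration is good to about 2 mm. A picture is of the moment at which its call begins: read the wrist's pose just before it. get_calibration takes no time and is no camera call.
- ctrl.sign_off(): hands the job in; it is judged then, once.
Trained networks look in the newest picture that a camera, given by its name, has taken for a name from the list of things; names that differ only in an ending like _2 or _b are one class to them, and where a whole thing is asked for, a point or a joint stands for the part that bears it (a point fixed in the world has none). Each returns a list of dicts, best first, with "p" (0 to 1); they miss things now and then, are a little off and sometimes report something else, mostly with a low value. They report only what shows in the picture. A call takes as long as a camera call.
- ctrl.boxes_of(thing, camera): "xy" ([column, row] as shares, 0 to 1, of the picture: columns of its width, rows of its height, amid what is visible of it).
- ctrl.silhouettes(thing, camera): "pixels" (400x640 bool, what is visible of it) and "xy" ([column, row] as shares, 0 to 1, of the picture: columns of its width, rows of its height, amid what is visible of it).
The state is a dict: "time": time; "qpos": joint angles; "dq": joint speeds; "joint_efforts": joint torques, N m; "eef_pos": TCP position; "tcp_rot": TCP orientation; "contact_force": force on the tool from outside, world axes, zero at the start; "wrist_torque": the same for the moment, N m; "opening": opening from 0.0 (shut) to 1.0 (fully open); "finger_force": force on a finger pad.
Only numpy, scipy, OpenCV 4.12 (cv2) and the standard library are available. Lean on these libraries where they do the work, as an engineer would, in place of code of your own. Each camera call takes 0.05 s, during which the arm holds its last target. There are 200 camera calls.

TASK

Change over the burn-in rack: wind the timer dial back to its zero stop (the long mark), and take the finished headset off the bar and stand it upright in the tray. Then hang every headset that stands on the bench over the bar by its headband, with the dial still at zero, and when all of them hang there click the dial clockwise exactly two stops for each headset you hung. Leave the other things on the bench where they are.

Things in the scene. Friction and masses are not known exactly. Their poses are not given: they have to be found in the camera images.
- bar (a point): middle of the top of the rack's flat-topped steel bar: 26 mm wide (x), 14 mm high, its top 150 mm above the bench, along this frame's y, 320 mm free between two 18 mm posts at y = +-180 mm that reach 168 mm above the bench. The rack is fixed; foot plate 100 (x) x 400 (y) x 4 mm. z up
- tray: fixed shallow open grey tray, 170 mm (x) by 120 mm (y), rim 24 mm high, walls and floor 4 mm thick; origin under its centre on the bench, z up. Microscope eyepieces overhang the bench about 0.34 m up between the tray and the timer: keep the arm clear of them
- timer: fixed grey timer box, 120 x 120 mm, 40 mm high; origin on the bench under its centre, which is also the dial's axis. Nine marks round the dial: the long thick one is the zero stop, at +120 degrees counter-clockwise (seen from above) from this frame's x; the eight short ones follow clockwise every 30 degrees
- dial_grip (a point): middle of the dial's bar-shaped grip, on the axis, 65 mm above the bench; its x runs along the bar toward the pointer end (white line). The bar is 60 mm long, 16 mm wide, from 49 to 81 mm above the bench, standing on a 68 mm disc whose top is 49 mm above the bench: grip it from above across its 16 mm
- dial (a joint): dial angle in rad: 0 at the zero stop, growing clockwise seen from above; it clicks into a stop every 30 degrees (0.5236 rad), stops 0 to 8, and when let go snaps to the nearest stop, where a spring ball holds it; it takes about 0.07 N m to pass from stop to stop
- headset_old_mid (a point): middle of the finished headset (hangs on the bar at the start), 68.5 mm above the cups' underside, 40.5 mm below the crown's underside; z up through the crown. On the crown is a block pad 40 (x) x 24 (y) x 28 mm high, 109 to 137 mm above the cups' underside: grip it from above across its 24 mm (along y). Shape: see headset_old
- headset_1_mid (a point): one of the two or three headsets standing on the bench (None if absent), to be hung: same shape as the finished one, this point likewise at its middle, 68.5 mm above the cups' underside, z up, y across the 24 mm crown pad. Hanging, it may swing for some seconds if knocked
- headset_2_mid (a point): one of the two or three headsets standing on the bench (None if absent), to be hung: same shape as the finished one, this point likewise at its middle, 68.5 mm above the cups' underside, z up, y across the 24 mm crown pad. Hanging, it may swing for some seconds if knocked
- headset_3_mid (a point): one of the two or three headsets standing on the bench (None if absent), to be hung: same shape as the finished one, this point likewise at its middle, 68.5 mm above the cups' underside, z up, y across the 24 mm crown pad. Hanging, it may swing for some seconds if knocked
- headset_old: a rigid upright headset, 137 mm tall, 0.2 kg, arch in its x-z plane: two ear cups 20 x 64 x 50 mm (x y z), outer faces at x = +-65 mm, inner faces 90 mm apart, joined by a band; stands on the cups. The crown's underside, which rests on the bar, is 109 mm above the cups' underside, flat over 35 mm, sloping down at the sides. Origin at the cups' underside
- phone_silver: a phone, 76 x 151 x 8 mm, origin at its underside; bystander, leave it alone
- tape_small: a black tape roll, 64 mm across, 19 mm high, origin at its underside; bystander, leave it alone
- solder_spool: a solder spool, 45 mm across, 26 mm high, origin at its underside; bystander, leave it alone
- cell_pack: a flat black cell pack, 46 x 120 x 10 mm, origin at its underside; bystander, leave it alone

How it is judged:
On the way, in this order (a step that is already met when the one before it is completed fails the run):
1. dial at its zero stop and the finished headset standing in the tray (value of joint dial between -0.17 and 0.17 rad and x of headset_old_mid in the frame of tray between -0.03 and 0.03 m and y of headset_old_mid in the frame of tray between -0.045 and 0.045 m and z of headset_old_mid in the frame of tray between 0.06 and 0.09 m and angle between headset_old_mid's own z axis and vertical below 0.15 rad), for 0.2 s.
2. every headset from the bench hangs over the bar, dial still at zero (all of step 1 and x of headset_1_mid in the frame of bar between -0.025 and 0.025 m and y of headset_1_mid in the frame of bar between -0.155 and 0.155 m and z of headset_1_mid in the frame of bar between -0.055 and -0.028 m and angle between each of headset_1_mid, headset_2_mid, headset_3_mid's own z axis and vertical below 0.3 rad and x of headset_2_mid in the frame of bar between -0.025 and 0.025 m and y of headset_2_mid in the frame of bar between -0.155 and 0.155 m and z of headset_2_mid in the frame of bar between -0.055 and -0.028 m and x of headset_3_mid in the frame of bar between -0.025 and 0.025 m and y of headset_3_mid in the frame of bar between -0.155 and 0.155 m and z of headset_3_mid in the frame of bar between -0.055 and -0.028 m), for 0.3 s.
At the end, for the whole second after the job is handed in: Every bench headset hangs upright (0.3 rad) between the posts, its middle within 25 mm of the bar sideways and 28-55 mm below its top; the finished one stands upright (0.15 rad) at rest in the tray; dial within 0.17 rad of stop 4 (two hung) or 6 (three) (x of headset_1_mid in the frame of bar between -0.025 and 0.025 m and y of headset_1_mid in the frame of bar between -0.155 and 0.155 m and z of headset_1_mid in the frame of bar between -0.055 and -0.028 m and angle between each of headset_1_mid, headset_2_mid, headset_3_mid's own z axis and vertical below 0.3 rad and x of headset_2_mid in the frame of bar between -0.025 and 0.025 m and y of headset_2_mid in the frame of bar between -0.155 and 0.155 m and z of headset_2_mid in the frame of bar between -0.055 and -0.028 m and x of headset_3_mid in the frame of bar between -0.025 and 0.025 m and y of headset_3_mid in the frame of bar between -0.155 and 0.155 m and z of headset_3_mid in the frame of bar between -0.055 and -0.028 m and x of headset_old_mid in the frame of tray between -0.03 and 0.03 m and y of headset_old_mid in the frame of tray between -0.045 and 0.045 m and z of headset_old_mid in the frame of tray between 0.06 and 0.09 m and angle between headset_old_mid's own z axis and vertical below 0.15 rad and linear speed of headset_old below 0.05 m/s and ((((height (world z) of headset_1_mid above 50 m and value of joint dial above -50 rad) or (height (world z) of headset_2_mid above 50 m and value of joint dial above -50 rad) or (height (world z) of headset_3_mid above 50 m and value of joint dial above -50 rad)) and value of joint dial between 1.9244 and 2.2644 rad) or (not (height (world z) of headset_1_mid above 50 m and value of joint dial above -50 rad) and not (height (world z) of headset_2_mid above 50 m and value of joint dial above -50 rad) and not (height (world z) of headset_3_mid above 50 m and value of joint dial above -50 rad) and value of joint dial between 2.97159 and 3.31159 rad)) and velocity of joint dial between -0.1 and 0.1 rad/s); the robot touches nothing.
It fails at once if a bystander (phone, tape roll, solder spool, black cell pack) is pushed more than 25 mm (distance of any of phone_silver, tape_small, solder_spool, cell_pack from where it was at the start of the episode above 0.025 m).
Of headset_1, headset_2, headset_3 only 2 to 3 are there at a start; the rules pass over those that are not, and their reading is None.
At some moment in a run one of headset_1, headset_2, headset_3 may be knocked a few centimetres aside while the robot is not near it.
It also fails if it takes over 210 s, if anything falls off the work surface, if the arm or the gripper's body presses on something with over 40 N, if the wrist force passes 120 N, or if a joint passes its speed limit or range.

## Working session

There is one attempt and no reset: what is moved stays moved. The work goes in short steps, Python scripts to look and compute and a tool call to move; the robot and the scene stay as the last step left them, time stands still between calls to the robot, and variables do not carry over. Pictures are saved under pics/ and viewed, at most 14 in all, crops included, and the job is handed in when it is done.

Besides the shell and the picture viewer there is one more tool, called after "Call:" as a command line: name --pt "numbers of a row" for each row, then --argument value for the rest. apply_moves: Moves the arm, as the interface text tells. Shifts and turns lie within -1 to 1; 1 stands for 0.8 m of shift or 45 degrees of turn. Its arguments: {"type":"object","properties":{"series":{"type":"array"},"jaw":{"type":"number"},"squeeze":{"type":"number"}},"required":["series"]}

```bash
ls; mkdir -p pics; python3 - <<'E'
from plant import ctrl
import cv2
s=ctrl.get_state(); print({k:s[k] for k in('time','eef_pos','tcp_rot','opening','contact_force')}); print(ctrl.nose_length)
for n in('scene','top','wrist'):
    print(n,ctrl.get_calibration(n))
    im=ctrl.read_camera(n); cv2.imwrite(f'pics/{n}0.png',im[:,:,::-1])
E
```

```text
pics
{'time': 0.0, 'eef_pos': array([ 0.20442207, -0.64265277,  0.24889435]), 'tcp_rot': array([ 9.88182995e-01,  1.53273865e-01, -4.01558152e-07, -1.22123072e-03]), 'opening': 0.9971251236290866, 'contact_force': array([-0.40347287, -0.05629311,  0.43549872])}
0.019
scene {'fx': 482.96906515291397, 'fy': 482.96906515291397, 'cx': 321.689359589319, 'cy': 198.7974532007536, 'xyz': array([-0.43790107, -0.91766391,  1.18616547]), 'orientation': array([ 0.39372114, -0.1876454 , -0.37307141,  0.81889596])}
top {'fx': 451.96193111517704, 'fy': 451.96193111517704, 'cx': 325.4217311958704, 'cy': 197.41451757544218, 'xyz': array([ 0.35345365, -0.05581146,  1.49517275]), 'orientation': array([ 0.05445572, -0.05483719, -0.70033826,  0.70961524])}
wrist {'fx': 299.8853546077894, 'fy': 299.8853546077894, 'cx': 315.75253508573206, 'cy': 195.1956252108022, 'hand_eye': array([[ 7.58537550e-04,  9.55164918e-01,  2.96073310e-01,
         7.55063538e-02],
       [ 9.99999712e-01, -7.27187337e-04, -2.16005619e-04,
        -2.10974543e-04],
       [ 8.97977211e-06,  2.96073388e-01, -9.55165194e-01,
        -1.22385825e-01],
       [ 0.00000000e+00,  0.00000000e+00,  0.00000000e+00,
         1.00000000e+00]])}
```

View pics/top0.png

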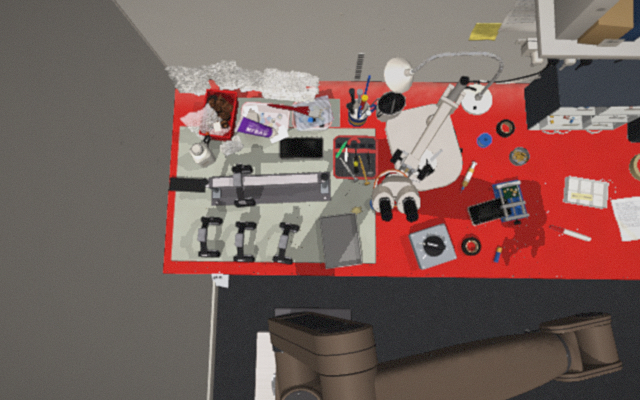

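View pics/scene0.png

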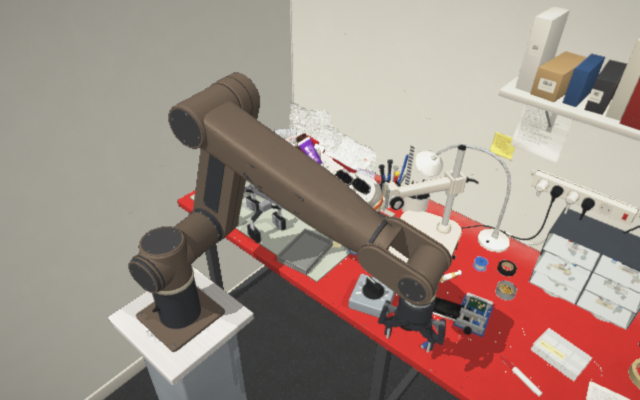

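The top view shows three bench headsets at about (209,237), (245,241) and (286,241). The finished headset is on the bar at (243,185), the tray at (340,240), the timer at (433,245) and the eyepieces at (397,207). In the scene view the arm hides much of the left side.

```bash
cat > h.py <<'E'
import numpy as np, cv2
from scipy.spatial.transform import Rotation as R
from plant import ctrl
def cam(n):
    c=ctrl.get_calibration(n)
    if 'hand_eye' in c:
        s=ctrl.get_state(); T=np.eye(4); T[:3,:3]=R.from_quat(s['tcp_rot']).as_matrix(); T[:3,3]=s['eef_pos']; T=T@c['hand_eye']
    else:
        T=np.eye(4); T[:3,:3]=R.from_quat(c['orientation']).as_matrix(); T[:3,3]=c['xyz']
    return c,T
def ray(cT,uv):
    c,T=cT; d=T[:3,:3]@np.array([(uv[0]-c['cx'])/c['fx'],-(uv[1]-c['cy'])/c['fy'],-1.])
    return T[:3,3],d
def onz(cT,uv,z):
    o,d=ray(cT,uv); return o+d*(z-o[2])/d[2]
def proj(cT,p):
    c,T=cT; q=T[:3,:3].T@(np.asarray(p)-T[:3,3]); return np.array([c['cx']+c['fx']*q[0]/-q[2],c['cy']-c['fy']*q[1]/-q[2]])
def tri(views):
    A=np.zeros((3,3));b=np.zeros(3);rs=[]
    for cT,uv in views:
        o,d=ray(cT,uv);d=d/np.linalg.norm(d);P=np.eye(3)-np.outer(d,d);A+=P;b+=P@o;rs.append((P,o))
    x=np.linalg.solve(A,b); return x,[np.linalg.norm(P@(x-o)) for P,o in rs]
def det(thing,n): return [(round(d['p'],2),np.array(d['xy'])*[640,400]) for d in ctrl.boxes_of(thing,n)]
E
python3 - <<'E'
from h import *
np.set_printoptions(precision=3,suppress=True)
for n in('top','scene'):
    ct=cam(n)
    for t in('headset_1','headset_1_mid','headset_old_mid','tray','timer','dial_grip','bar'):
        try:
            print(n,t,[(p,uv.round(1),onz(ct,uv,0.0)[:2]) for p,uv in det(t,n) if p>.2])
        except Exception as e: print(n,t,e)
E
```

```text
top headset_1 it knows: bar, cell_pack, dial, dial_grip, headset_1_mid, headset_2_mid, headset_3_mid, headset_old, headset_old_mid, phone_silver, solder_spool, tape_small, timer, tray
top headset_1_mid [(0.65, array([205.6, 233. ]), array([0.462, 0.34 ]))]
top headset_old_mid [(0.69, array([241.6, 185.3]), array([0.624, 0.227]))]
top tray [(0.93, array([340.8, 240. ]), array([ 0.445, -0.108])), (0.73, array([205.5, 237.5]), array([0.447, 0.339]))]
top timer [(0.57, array([431.9, 246.9]), array([ 0.426, -0.408]))]
top dial_grip [(0.23, array([242.1, 186.3]), array([0.621, 0.225]))]
top bar [(0.7, array([271.5, 187.5]), array([0.618, 0.126]))]
scene headset_1 it knows: bar, cell_pack, dial, dial_grip, headset_1_mid, headset_2_mid, headset_3_mid, headset_old, headset_old_mid, phone_silver, solder_spool, tape_small, timer, tray
scene headset_1_mid []
scene headset_old_mid []
scene tray [(0.81, array([304.4, 253.2]), array([ 0.442, -0.105])), (0.3, array([259.2, 218.8]), array([0.465, 0.145]))]
scene timer [(0.89, array([368.6, 293.9]), array([ 0.442, -0.38 ]))]
scene dial_grip [(0.71, array([370.6, 288.3]), array([ 0.465, -0.371]))]
scene bar [(0.64, array([259. , 195.2]), array([0.564, 0.251]))]
```

Call:
apply_moves --pt "0.25 0.275 0.1 0 0 0" --pt "0.25 0.275 0.1 0 0 0" --pt "0.25 0.275 0.1 0 0 0" --pt "0.25 0.275 0.1 0 0 0" --pt "0.25 0.275 0.1 0 0 0" --pt "0.25 0.275 0.1 0 0 0" --pt "0.25 0.275 0.1 0 0 0" --pt "0.25 0.275 0.1 0 0 0"

```text
time: 1.75
eef_pos: [0.4036, -0.424, 0.3294]
tcp_rot: [0.988, 0.152, -0.0, -0.001]
contact_force: [0.1, 0.3, 0.3]
opening: 1.003
finger_force: 0.0
```

```bash
python3 - <<'E'
from h import *
np.set_printoptions(precision=3,suppress=True)
ct=cam('wrist'); im=ctrl.read_camera('wrist'); cv2.imwrite('pics/w1.png',im[:,:,::-1])
print(ctrl.get_state()['eef_pos'])
for t,z in(('timer',.04),('dial_grip',.08),('tray',.02)):
    print(t,[(p,uv.round(1),onz(ct,uv,z)[:2]) for p,uv in det(t,'wrist') if p>.2])
print('eye',tri([(cam('top'),(397,207)),(cam('scene'),(352,182))]))
E
```

```text
[ 0.403 -0.424  0.329]
timer [(0.56, array([305.1, 132.2]), array([ 0.434, -0.399]))]
dial_grip []
tray [(0.92, array([99.9, 59.9]), array([ 0.44 , -0.112]))]
eye (array([ 0.511, -0.24 ,  0.335]), [np.float64(0.001530014167826657), np.float64(0.0015300141678268283)])
```

View pics/w1.png

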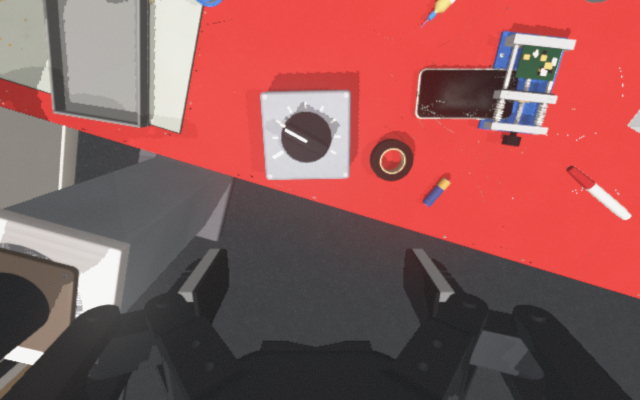

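```bash
python3 - <<'E'
import cv2
im=cv2.imread('pics/w1.png')[80:190,250:360]
cv2.imwrite('pics/w1c.png',cv2.resize(im,(550,550),interpolation=cv2.INTER_CUBIC))
E
```

```text
(no output)
```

View pics/w1c.png

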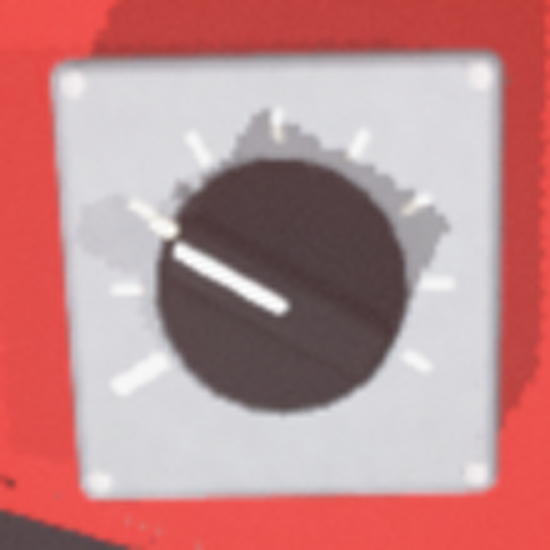

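The crop shows the long mark at full-image (278,155) and the pointer lined up with the second short mark clockwise, so the dial is at stop 2. Disc centre is about (306,137). It needs to go 60° counter-clockwise.

```bash
python3 - <<'E'
from h import *
np.set_printoptions(precision=4,suppress=True)
ct=cam('wrist'); f=lambda x,y,z: onz(ct,(250+x/5,80+y/5),z)
c=np.mean([f(*p,.04) for p in((74,84),(481,76),(477,474),(99,484))],axis=0); print('c',c,'disc',f(281,285,.049))
a,b=f(175,249,.081),f(287,306,.081); d=a-b; print('ptr',a,b,np.degrees(np.arctan2(d[1],d[0])))
s=f(481,76,.04)-f(74,84,.04); print('boxang',np.degrees(np.arctan2(s[1],s[0])), np.linalg.norm(s))
l=f(140,374,.04)-c; print('long',np.degrees(np.arctan2(l[1],l[0])))
s=ctrl.get_state(); M=R.from_quat(s['tcp_rot']).as_matrix(); print('q',s['qpos'],'toolx',np.degrees(np.arctan2(M[1,0],M[0,0])))
E
```

```text
c [ 0.4282 -0.4027  0.04  ] disc [ 0.4297 -0.402   0.049 ]
ptr [ 0.4338 -0.3749  0.081 ] [ 0.4289 -0.4049  0.081 ] 80.71261380338207
boxang -71.34983490274877 0.10626908709409622
long 138.4236325775582
q [-0.983   0.0393  1.7118 -0.0001  1.3915  0.2817] toolx 17.538572183901493
```

Call:
apply_moves --pt "0.032 0.027 -0.12 0 0 1" --pt "0.032 0.027 -0.12 0 0 1" --pt "0.032 0.027 -0.12 0 0 1" --pt "0.032 0.027 -0.12 0 0 1" --pt "0.032 0.027 -0.12 0 0 1" --pt "0.032 0.027 -0.12 0 0 1"

```text
time: 2.7
eef_pos: [0.4299, -0.402, 0.2344]
tcp_rot: [0.855, 0.519, 0.0, 0.0]
contact_force: [-0.3, 0.1, -0.9]
opening: 0.993
finger_force: 0.0
```

Call:
apply_moves --pt "0 0 0 0 0 0.358" --pt "0 0 0 0 0 0.358" --pt "0 0 0 0 0 0.358" --pt "0 0 0 0 0 0.358" --pt "0 0 0 0 0 0.358"

```text
time: 3.32
eef_pos: [0.4301, -0.4017, 0.2344]
tcp_rot: [0.773, 0.634, -0.0, 0.0]
contact_force: [-0.1, -0.5, 1.0]
opening: 1.004
finger_force: 0.0
```

```bash
python3 - <<'E'
from h import *
np.set_printoptions(precision=4,suppress=True)
ct=cam('wrist'); im=ctrl.read_camera('wrist'); cv2.imwrite('pics/w2.png',im[:,:,::-1])
for t,z in(('timer',.04),('dial_grip',.08)):
    print(t,[(p,uv.round(1),onz(ct,uv,z)[:2]) for p,uv in det(t,'wrist') if p>.2])
print(ctrl.get_state()['eef_pos'],proj(ct,(0.4285,-0.4025,.04)),proj(ct,(0.4285,-0.4025,.081)))
E
```

```text
timer [(0.94, array([313.9, 172.5]), array([ 0.4286, -0.3981])), (0.67, array([338.9, 271.4]), array([ 0.434, -0.523]))]
dial_grip [(0.59, array([310. , 176.6]), array([ 0.4263, -0.3924]))]
[ 0.4301 -0.4017  0.2343] [314.5938 176.4043] [314.4106 186.5439]
```

View pics/w2.png

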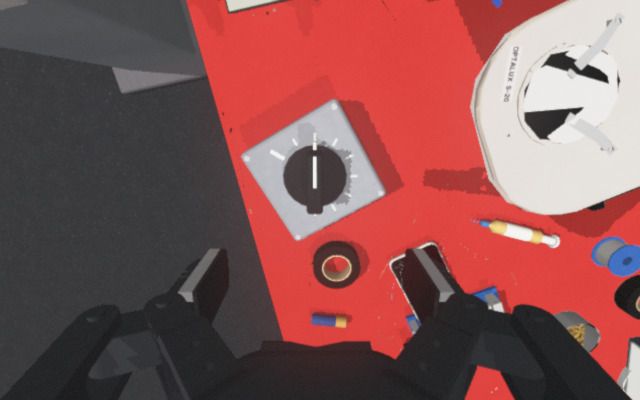

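The view shows the pointer vertical at column 315, with its inner end at row 188. That is where the axis at 81 mm height should project, so the grip height is confirmed.

Call:
apply_moves --pt "-0.001 0.001 -0.1 0 0 0" --pt "-0.001 0.001 -0.1 0 0 0" --pt "-0.001 0.001 -0.15 0 0 0" --pt "-0.001 0.001 -0.18 0 0 0" --pt "-0.001 0.001 -0.2 0 0 0" --pt "-0.001 0.001 -0.2 0 0 0" --pt "-0.001 0.001 -0.2 0 0 0" --jaw 0.5

```text
time: 4.35
eef_pos: [0.43, -0.4017, 0.0758]
tcp_rot: [0.773, 0.634, -0.0, 0.001]
contact_force: [0.1, 0.4, -0.0]
opening: 0.5
finger_force: 0.0
```

Call:
apply_moves --pt "0 0 0 0 0 0" --pt "0 0 0 0 0 0" --pt "0 0 0 0 0 0" --pt "0 0 0 0 0 0" --pt "0 0 0 0 0 0" --pt "0 0 0 0 0 0" --jaw 0 --squeeze 40

```text
time: 5.1
eef_pos: [0.429, -0.4014, 0.0758]
tcp_rot: [0.773, 0.634, -0.001, -0.0]
contact_force: [-4.3, 1.8, 5.5]
opening: 0.178
finger_force: 41.1
```

Call:
apply_moves --pt "-0.001 0 0 0 0 0.2" --pt "-0.001 0 0 0 0 0.4" --pt "-0.001 0 0 0 0 0.6" --pt "-0.001 0 0 0 0 0.8" --pt "-0.001 0 0 0 0 1" --pt "-0.001 0 0 0 0 1"

```text
time: 5.85
eef_pos: [0.4285, -0.4014, 0.0758]
tcp_rot: [0.471, 0.882, -0.0, 0.0]
contact_force: [-3.5, 1.2, 5.2]
opening: 0.179
finger_force: 41.1
```

Call:
apply_moves --pt "0 0 0 0 0 0.2" --pt "0 0 0 0 0 0.33" --pt "0 0 0 0 0 0.33" --pt "0 0 0 0 0 0.33"

```text
time: 6.35
eef_pos: [0.4284, -0.4014, 0.0758]
tcp_rot: [0.353, 0.936, -0.0, -0.0]
contact_force: [-3.8, 1.0, 5.3]
opening: 0.173
finger_force: 41.0
```

```bash
python3 - <<'E'
from h import *
s=ctrl.get_state();M=R.from_quat(s['tcp_rot']).as_matrix(); print('toolx',np.degrees(np.arctan2(M[1,0],M[0,0])),s['wrist_torque'])
E
```

```text
toolx 138.6196881914371 [0.21195072 0.52275543 0.04391606]
```

Released next and lift, then check that the dial sits at zero.

Call:
apply_moves --pt "0 0 0 0 0 0" --pt "0 0 0 0 0 0" --pt "0 0 0 0 0 0" --pt "0 0 0.05 0 0 0" --pt "0 0 0.1 0 0 0" --pt "0 0 0.18 0 0 0" --pt "0 0 0.2 0 0 0" --pt "0 0 0.2 0 0 0" --jaw 0.5

```text
time: 7.35
eef_pos: [0.429, -0.4014, 0.2358]
tcp_rot: [0.353, 0.935, -0.001, 0.001]
contact_force: [0.4, -0.1, -1.0]
opening: 0.499
finger_force: 0.0
```

```bash
python3 - <<'E'
from h import *
ct=cam('wrist'); im=ctrl.read_camera('wrist'); 
u=proj(ct,(0.429,-0.4015,.05)).round().astype(int); print(u)
c=im[u[1]-75:u[1]+75,u[0]-75:u[0]+75,::-1]; cv2.imwrite('pics/w3.png',cv2.resize(c,(450,450),interpolation=cv2.INTER_CUBIC))
E
```

```text
[316 177]
```

View pics/w3.png

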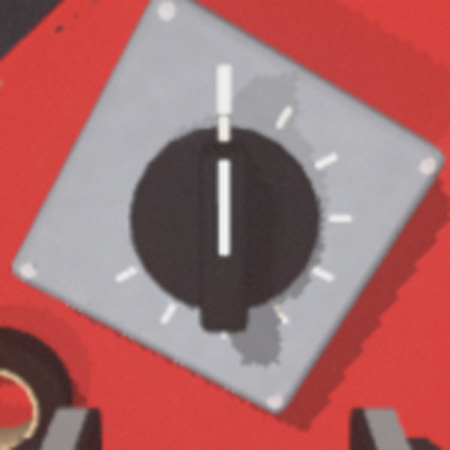

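The dial's pointer is lined up with the long mark, so it's at zero. Next I swing inside the eyepieces to the left-hand side.

Call:
apply_moves --pt "-0.025 0.06 0.04 0 0 0" --pt "-0.05 0.12 0.04 0 0 0" --pt "-0.08 0.19 0.04 0 0 0" --pt "-0.08 0.19 0.04 0 0 0" --pt "-0.055 0.245 0.04 0 0 0" --pt "-0.03 0.3 0.04 0 0 0" --pt "-0.01 0.35 0.04 0 0 0" --pt "-0.01 0.35 0.04 0 0 0" --pt "0 0.42 0.06 0 0 0.2" --pt "0.01 0.49 0.08 0 0 0.4" --pt "0.02 0.56 0.1 0 0 0.6" --pt "0.025 0.63 0.13 0 0 0.8" --pt "0.026 0.69 0.15 0 0 0.92" --pt "0.026 0.69 0.15 0 0 0.92" --pt "0.026 0.69 0.15 0 0 0.92" --pt "0.026 0.69 0.15 0 0 0.92"

```text
time: 9.4
eef_pos: [0.4494, 0.1496, 0.3529]
tcp_rot: [0.001, 1.0, -0.0, -0.001]
contact_force: [0.0, 0.5, 0.6]
opening: 0.499
finger_force: 0.0
```

```bash
cat > look.py <<'E'
from h import *
import sys
np.set_printoptions(precision=3,suppress=True)
ct=cam('wrist'); im=ctrl.read_camera('wrist'); cv2.imwrite(f'pics/{sys.argv[1]}.png',im[:,:,::-1])
for t,z in(('headset_1_mid',.12),('headset_old_mid',.16),('tray',.0),('bar',.15)):
    print(t,[(p,uv.round(1),onz(ct,uv,z)[:2]) for p,uv in det(t,'wrist') if p>.2])
print(ctrl.get_state()['eef_pos'])
E
python3 look.py w4
```

```text
headset_1_mid [(0.69, array([445.3, 166.7]), array([0.447, 0.306]))]
headset_old_mid [(0.8, array([354., 239.]), array([0.524, 0.194]))]
tray [(0.73, array([149.9, 148.7]), array([ 0.442, -0.113]))]
bar [(0.77, array([303.2, 253.3]), array([0.547, 0.134]))]
[0.449 0.15  0.354]
```

View pics/w4.png

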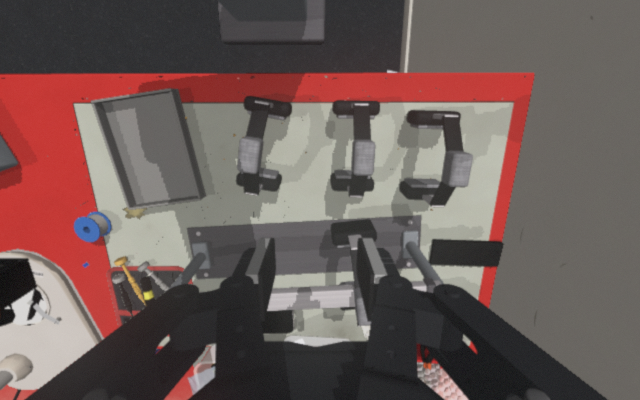

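The three bench headsets show with crown pads near (250,155), (363,157) and (458,168). The fingers hide the bar, so I take a second view from farther forward for triangulation.

Call:
apply_moves --pt "0.07 0.02 0 0 0 0" --pt "0.14 0.04 0 0 0 0" --pt "0.2 0.05 0 0 0 0" --pt "0.2 0.05 0 0 0 0" --pt "0.2 0.05 0 0 0 0"

```text
time: 10.28
eef_pos: [0.609, 0.1909, 0.3539]
tcp_rot: [0.0, 1.0, -0.0, -0.001]
contact_force: [0.3, 0.4, 0.1]
opening: 0.499
finger_force: 0.0
```

```bash
python3 look.py w5
```

```text
headset_1_mid [(0.93, array([427.3,  43.4]), array([0.472, 0.311]))]
headset_old_mid [(0.78, array([329.3, 165.9]), array([0.598, 0.206]))]
tray [(0.91, array([104.8,  50. ]), array([ 0.46 , -0.114]))]
bar []
[0.609 0.191 0.355]
```

View pics/w5.png

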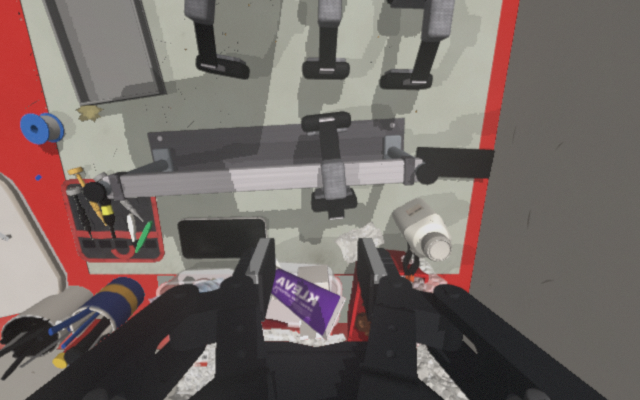

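```bash
python3 - <<'E'
import cv2,numpy as np
a=cv2.resize(cv2.imread('pics/w5.png')[90:230,100:450],(800,320),interpolation=cv2.INTER_CUBIC)
b=cv2.resize(cv2.imread('pics/w4.png')[95:205,220:500],(800,280)[:1]+(280,) if 0 else (713,280),interpolation=cv2.INTER_CUBIC)
b=np.pad(b,((0,0),(0,87),(0,0))); cv2.imwrite('pics/c1.png',np.vstack([a,b]))
E
```

```text
(no output)
```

View pics/c1.png

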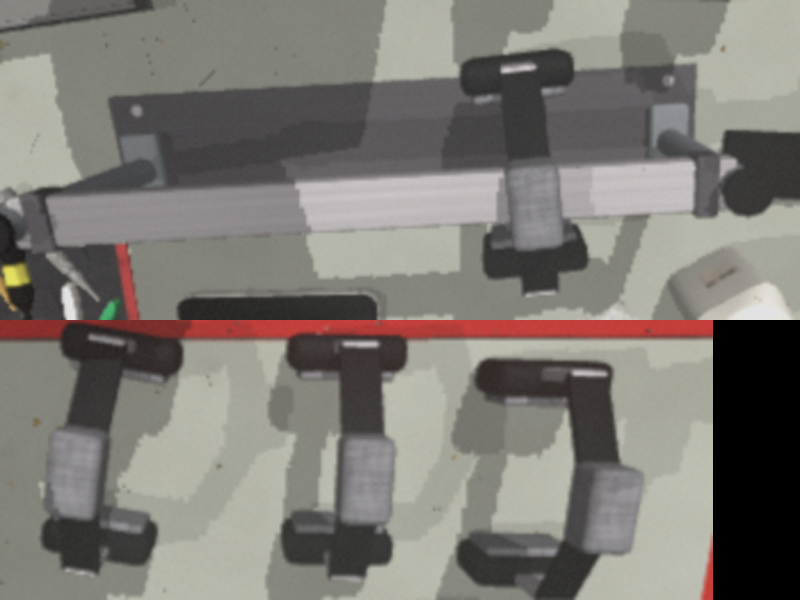

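```bash
python3 - <<'E'
from h import *
np.set_printoptions(precision=4,suppress=True)
c=ctrl.get_calibration('wrist')
def ctx(pos):
    T=np.eye(4);T[:3,:3]=R.from_quat([0,1,0,0]).as_matrix();T[:3,3]=pos;return c,T@c['hand_eye']
A=ctx((.609,.191,.3545));B=ctx((.4492,.1497,.3535))
a=lambda x,y,z:onz(A,(100+x/2.2857,90+y/2.2857),z); b=lambda x,y,z:onz(B,(220+x/2.546,95+(y-320)/2.546),z)
an=lambda d:np.degrees(np.arctan2(d[1],d[0]))
print('posts',a(37,222,.168),a(706,184,.168),'bar ends',a(50,222,.15),a(694,190,.15))
d=a(694,190,.15)-a(50,222,.15);print('bar y dir',an(d),np.linalg.norm(d))
print('bar line edges',[an(a(694,y2,.15)-a(50,y1,.15)) for y1,y2 in((198,165),(245,213))])
print('old',a(536,205,.178))
for n,q in(('L',[(55,428),(108,430),(102,518),(49,512)]),('M',[(342,435),(393,437),(388,523),(338,522)]),('R',[(580,467),(642,470),(632,552),(570,545)])):
    P=[b(*p,.137) for p in q]; print(n,np.mean(P,axis=0),'xdir',an(P[2]-P[1]),an(P[3]-P[0]))
# cup ends for yaw, (cup top z .05)
for n,p,q in(('L',(122,350),(100,540)),('M',(346,353),(337,541)),('R',(543,380),(512,560))):
    d=b(*q,.05)-b(*p,.05);print(n,'cups',an(d),np.linalg.norm(d),(b(*q,.05)+b(*p,.05))/2)
# tray corners w5 approx from w4 full
def f(x,y,z):return onz(B,(x,y),z)
t=[f(95,102,.024),f(176,90,.024),f(202,193,.024),f(127,208,.024)];print('tray',np.mean(t,axis=0),an(t[3]-t[0]),an(t[2]-t[1]),an(t[1]-t[0]),[np.linalg.norm(t[i]-t[i-1]) for i in range(4)])
E
```

```text
posts [ 0.62   -0.0221  0.168 ] [0.6016 0.2891 0.168 ] bar ends [ 0.6251 -0.0281  0.15  ] [0.6086 0.2892 0.15  ]
bar y dir 92.96993266648157 0.3177922954756516
bar line edges [np.float64(93.02821120941027), np.float64(93.00031749622507)]
old [0.6091 0.2105 0.178 ]
L [0.4306 0.0762 0.137 ] xdir -6.878194488095812 -8.218188553592487
M [0.4338 0.2042 0.137 ] xdir -0.016548798503492154 -0.44363476031869653
R [0.447  0.3138 0.137 ] xdir 1.8909233186649292 0.15485038841040807
L cups -9.478043128459536 0.10637352162222524 [0.4316 0.0759 0.05  ]
M cups -0.5516180290632309 0.1039594661108214 [0.4326 0.2041 0.05  ]
R cups -3.5053876798861077 0.10149356929210103 [0.4452 0.3086 0.05  ]
tray [ 0.4436 -0.0994  0.024 ] 5.706352115946445 7.4480419703839935 97.8580572605819 [np.float64(0.16256981847806745), np.float64(0.11993860107706039), np.float64(0.1543326078682962), np.float64(0.1252019701708858)]
```

```bash
python3 - <<'E'
from h import *
np.set_printoptions(precision=4,suppress=True)
for n in('top','scene'):
    ct=cam(n); ctrl.read_camera(n)
    for d in ctrl.silhouettes('tray',n)[:2]:
        m=d['pixels'].astype(np.uint8); cs,_=cv2.findContours(m,0,2); k=max(cs,key=cv2.contourArea)[:,0,:]
        P=np.array([onz(ct,p,.02)[:2] for p in k],np.float32); r=cv2.minAreaRect(P); print(n,d['p'],m.sum(),r)
    print('old',[(p,onz(ct,uv,.15)) for p,uv in det('headset_old_mid',n)][:2])
E
```

```text
top 0.65 1942 ((0.44427502155303955, -0.10606373101472855), (0.17508955299854279, 0.1213286817073822), 7.9608540534973145)
old [(0.79, array([0.5407, 0.1797, 0.15  ]))]
scene 0.68 487 ((0.6798390746116638, 0.30235034227371216), (0.28413668274879456, 0.07473331689834595), 31.84476089477539)
scene 0.6 1412 ((0.4422135353088379, -0.10852189362049103), (0.1866254210472107, 0.1310499608516693), 8.353903770446777)
old [(0.56, array([0.5676, 0.178 , 0.15  ])), (0.41, array([ 0.3386, -0.2037,  0.15  ]))]
```

Call:
apply_moves --pt "0.002 0.025 -0.05 0 0 0.067" --pt "0.002 0.025 -0.1 0 0 0.067" --pt "0.002 0.025 -0.15 0 0 0.067" --pt "0.002 0.025 -0.19 0 0 0.067" --pt "0.002 0.025 -0.21 0 0 0.067" --pt "0.002 0.025 -0.225 0 0 0.067" --pt "0.002 0.025 -0.225 0 0 0.067" --pt "0.002 0.025 -0.225 0 0 0.067" --jaw 0.8

```text
time: 11.82
eef_pos: [0.6118, 0.2113, 0.1759]
tcp_rot: [-0.026, 1.0, 0.0, 0.001]
contact_force: [-0.4, -0.4, 0.6]
opening: 0.796
finger_force: 0.0
```

Call:
apply_moves --pt "0 0 -0.002 0 0 0" --pt "0 0 -0.002 0 0 0" --pt "0 0 -0.002 0 0 0" --pt "0 0 -0.002 0 0 0" --pt "0 0 -0.002 0 0 0" --pt "0 0 -0.002 0 0 0" --pt "0 0 -0.002 0 0 0" --jaw 0 --squeeze 50

```text
time: 12.7
eef_pos: [0.6111, 0.2111, 0.1733]
tcp_rot: [-0.026, 1.0, -0.0, 0.0]
contact_force: [-2.0, -1.1, 4.9]
opening: 0.266
finger_force: 50.9
```

Call:
apply_moves --pt "0 0 0.02 0 0 0" --pt "0 0 0.05 0 0 0" --pt "0 0 0.09 0 0 0" --pt "0 0 0.13 0 0 0" --pt "0 0 0.165 0 0 0" --pt "0 0 0.19 0 0 0" --pt "-0.01 -0.02 0.195 0 0 0" --pt "-0.031 -0.06 0.195 0 0 0.02" --pt "-0.058 -0.11 0.195 0 0 0.04" --pt "-0.09 -0.17 0.195 0 0 0.06" --pt "-0.121 -0.23 0.195 0 0 0.08" --pt "-0.153 -0.29 0.195 0 0 0.1" --pt "-0.179 -0.34 0.195 0 0 0.111" --pt "-0.198 -0.375 0.195 0 0 0.111" --pt "-0.209 -0.396 0.195 0 0 0.111" --pt "-0.209 -0.396 0.195 0 0 0.111" --pt "-0.209 -0.396 0.195 0 0 0.111"

```text
time: 14.82
eef_pos: [0.4433, -0.1053, 0.3278]
tcp_rot: [-0.07, 0.998, 0.001, -0.001]
contact_force: [0.4, -0.8, -1.5]
opening: 0.274
finger_force: 50.0
```

```bash
python3 look.py w6
```

```text
headset_1_mid [(0.89, array([601. , 232.2]), array([0.467, 0.244]))]
headset_old_mid []
tray [(0.62, array([333. , 162.9]), array([ 0.451, -0.077]))]
bar [(0.76, array([500.1, 287.2]), array([0.541, 0.124]))]
[ 0.444 -0.105  0.329]
```

View pics/w6.png

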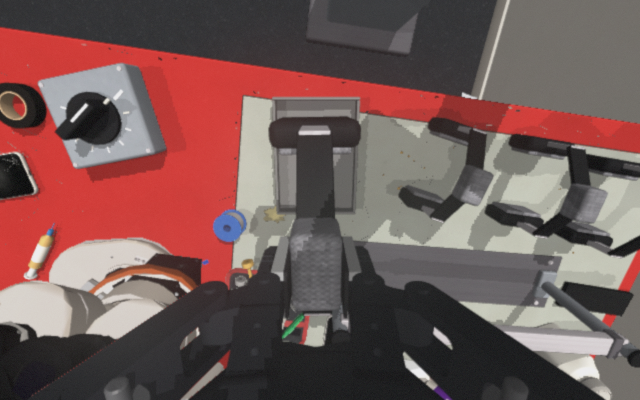

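The held headset is square to the tray and centred on it: tray edges at columns 273 and 360, headset at 315. Lowering it now.

Call:
apply_moves --pt "0 0 -0.03 0 0 0" --pt "0 0 -0.08 0 0 0" --pt "0 0 -0.13 0 0 0" --pt "0 0 -0.17 0 0 0" --pt "0 0 -0.2 0 0 0" --pt "0 0 -0.22 0 0 0" --pt "0 0 -0.23 0 0 0" --pt "0 0 -0.235 0 0 0" --pt "0 0 -0.235 0 0 0" --pt "0 0 -0.235 0 0 0"

```text
time: 16.32
eef_pos: [0.4443, -0.1059, 0.1416]
tcp_rot: [-0.07, 0.998, -0.0, 0.001]
contact_force: [-0.2, 0.6, -2.3]
opening: 0.269
finger_force: 50.0
```

Call:
apply_moves --pt "0 0 -0.003 0 0 0" --pt "0 0 -0.006 0 0 0" --pt "0 0 -0.007 0 0 0" --pt "0 0 -0.007 0 0 0"

```text
time: 16.82
eef_pos: [0.4441, -0.106, 0.1363]
tcp_rot: [-0.07, 0.998, -0.0, 0.0]
contact_force: [-2.8, -0.4, 5.6]
opening: 0.272
finger_force: 51.0
```

Call:
apply_moves --pt "0 0 0 0 0 0" --pt "0 0 0 0 0 0" --pt "0 0 0 0 0 0" --pt "0 0 0 0 0 0" --pt "0 0 0 0 0 0" --pt "0 0 0.03 0 0 0" --pt "0 0 0.1 0 0 0" --pt "0 0 0.17 0 0 0" --pt "0 0 0.22 0 0 0" --pt "0 0 0.22 0 0 0" --pt "0 0 0.22 0 0 0" --jaw 0.7

```text
time: 18.2
eef_pos: [0.4433, -0.1055, 0.3101]
tcp_rot: [-0.07, 0.998, 0.0, -0.001]
contact_force: [-1.3, 0.6, -0.1]
opening: 0.699
finger_force: 0.0
```

```bash
python3 look.py w7; cat >> h.py <<'E'
def mids(uv,c,z): return onz(c,uv,z)
E
```

```text
headset_1_mid [(0.83, array([611. , 235.9]), array([0.465, 0.238]))]
headset_old_mid [(0.82, array([315.3, 168.1]), array([ 0.426, -0.108])), (0.72, array([329.8, 335.3]), array([ 0.611, -0.066]))]
tray [(0.88, array([324.2, 150.3]), array([ 0.432, -0.094]))]
bar [(0.63, array([481.8, 290.7]), array([0.538, 0.092]))]
[ 0.443 -0.105  0.31 ]
```

View pics/w7.png

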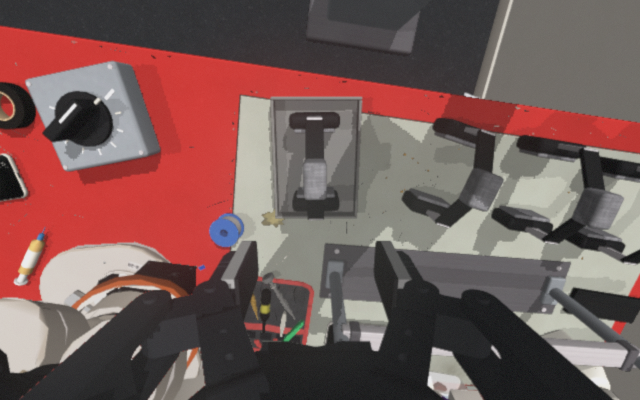

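The finished headset stands upright in the middle of the tray, with cups at rows 120 and 200 inside tray rows 98–216. Next is the nearest bench headset.

Call:
apply_moves --pt "-0.005 0.05 0.025 0 0 -0.1" --pt "-0.01 0.11 0.025 0 0 -0.2" --pt "-0.015 0.17 0.025 0 0 -0.3" --pt "-0.015 0.227 0.025 0 0 -0.378" --pt "-0.015 0.227 0.025 0 0 -0.378" --pt "-0.015 0.227 0.025 0 0 -0.378"

```text
time: 19.2
eef_pos: [0.4316, 0.0757, 0.3306]
tcp_rot: [0.078, 0.997, -0.0, -0.0]
contact_force: [0.5, -0.0, 1.0]
opening: 0.7
finger_force: 0.0
```

```bash
cat > pad.py <<'E'
from h import *
import sys
np.set_printoptions(precision=4,suppress=True)
def pads(n='wrist',z=.137,save=None):
    ct=cam(n); im=ctrl.read_camera(n)
    if save: cv2.imwrite(f'pics/{save}.png',im[:,:,::-1])
    for d in ctrl.silhouettes('headset_1_mid',n):
        m=d['pixels']; g=im.astype(int).mean(2); k=(m&(g>75)).astype(np.uint8)
        k=cv2.morphologyEx(k,cv2.MORPH_OPEN,np.ones((3,3),np.uint8))
        cs,_=cv2.findContours(k,0,2)
        uv=np.array(d['xy'])*[640,400]
        if not cs: print(d['p'],uv,'nopad');continue
        c=max(cs,key=cv2.contourArea)[:,0,:]
        r=cv2.minAreaRect(np.array([onz(ct,p,z)[:2] for p in c],np.float32))
        a=r[2] if r[1][0]>r[1][1] else r[2]-90
        print(round(d['p'],2),uv.round(),'pad',np.array(r[0]),'size',np.array(r[1]),'long axis',round(a,1),'px',c.mean(0))
    s=ctrl.get_state();M=R.from_quat(s['tcp_rot']).as_matrix();print('tcp',s['eef_pos'],'toolx',np.degrees(np.arctan2(M[1,0],M[0,0])))
pads(save=sys.argv[1] if len(sys.argv)>1 else None)
E
python3 pad.py w8
```

```text
0.78 [517. 152.] pad [0.4456 0.3116] size [0.0449 0.0307] long axis 3.2 px [538.7429 154.6   ]
tcp [0.4318 0.075  0.3308] toolx 170.92182483729175
```

```bash
python3 - <<'E'
from h import *
im=cv2.imread('pics/w8.png');ct=cam('wrist')
for p in((.431,.076,.137),(.4335,.2042,.137),(.446,.311,.137)): 
    u=proj(ct,p); print(u.round(1)); cv2.circle(im,tuple(u.round().astype(int)),2,(0,255,0),-1)
c=im[80:230,240:600]; cv2.imwrite('pics/c2.png',cv2.resize(c,(800,333),interpolation=cv2.INTER_CUBIC))
E
```

```text
[316.5 174.9]
[435.9 158.7]
[537.9 154.6]
```

View pics/c2.png

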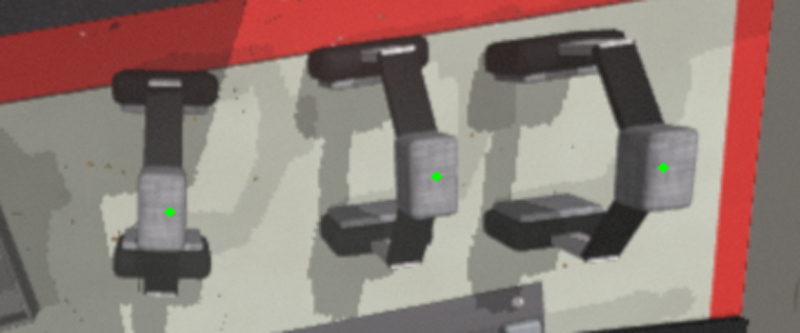

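The dots sit on the M and R pads and 3 mm right of centre on L (crop 162,210). L's band is vertical in the picture, so the yaw matches. Grasping L.

Call:
apply_moves --pt "-0.001 -0.003 -0.07 0 0 0" --pt "-0.001 -0.003 -0.14 0 0 0" --pt "-0.001 -0.003 -0.19 0 0 0" --pt "-0.001 -0.003 -0.22 0 0 0" --pt "-0.001 -0.003 -0.24 0 0 0" --pt "-0.001 -0.003 -0.248 0 0 0" --pt "-0.001 -0.003 -0.248 0 0 0" --pt "-0.001 -0.003 -0.248 0 0 0"

```text
time: 20.3
eef_pos: [0.4318, 0.0734, 0.1339]
tcp_rot: [0.079, 0.997, 0.0, 0.001]
contact_force: [0.6, -0.1, -0.3]
opening: 0.696
finger_force: 0.0
```

Call:
apply_moves --pt "0 0 0 0 0 0" --pt "0 0 0 0 0 0" --pt "0 0 0 0 0 0" --pt "0 0 0 0 0 0" --pt "0 0 0 0 0 0" --pt "0 0 0 0 0 0" --pt "0 0 0 0 0 0" --jaw 0 --squeeze 50

```text
time: 21.18
eef_pos: [0.4314, 0.0734, 0.1333]
tcp_rot: [0.078, 0.997, -0.0, 0.001]
contact_force: [-0.4, -1.5, 5.3]
opening: 0.269
finger_force: 50.1
```

Call:
apply_moves --pt "0 0 0.02 0 0 0" --pt "0 0 0.06 0 0 0" --pt "0 0 0.12 0 0 0.05" --pt "0 0 0.18 0 0 0.1" --pt "0.01 -0.002 0.22 0 0 0.15" --pt "0.04 -0.008 0.24 0 0 0.2" --pt "0.09 -0.018 0.24 0 0 0.25" --pt "0.14 -0.028 0.24 0 0 0.267" --pt "0.19 -0.038 0.24 0 0 0.267" --pt "0.22 -0.044 0.24 0 0 0.267" --pt "0.238 -0.047 0.24 0 0 0.267" --pt "0.238 -0.047 0.24 0 0 0.267" --pt "0.238 -0.047 0.24 0 0 0.267" --pt "0.238 -0.047 0.2 0 0 0.267" --pt "0.238 -0.047 0.15 0 0 0.267" --pt "0.238 -0.047 0.11 0 0 0.267" --pt "0.238 -0.047 0.08 0 0 0.267" --pt "0.238 -0.047 0.065 0 0 0.267" --pt "0.238 -0.047 0.056 0 0 0.267" --pt "0.238 -0.047 0.056 0 0 0.267"

```text
time: 23.68
eef_pos: [0.6214, 0.036, 0.178]
tcp_rot: [-0.026, 1.0, -0.0, 0.0]
contact_force: [0.1, -0.1, -2.0]
opening: 0.269
finger_force: 49.1
```

Call:
apply_moves --pt "0 0 -0.003 0 0 0" --pt "0 0 -0.005 0 0 0" --pt "0 0 -0.005 0 0 0"

```text
time: 24.05
eef_pos: [0.6218, 0.0359, 0.1743]
tcp_rot: [-0.026, 1.0, -0.0, 0.001]
contact_force: [-0.4, -0.6, -0.5]
opening: 0.27
finger_force: 49.3
```

Call:
apply_moves --pt "0 0 0 0 0 0" --pt "0 0 0 0 0 0" --pt "0 0 0 0 0 0" --pt "0 0 0 0 0 0" --pt "0 0 0 0 0 0" --pt "0 0 0.02 0 0 0" --pt "0 0 0.06 0 0 0" --pt "0 0 0.12 0 0 0" --pt "0 0 0.18 0 0 0" --pt "0 0 0.2 0 0 0" --pt "0 0 0.2 0 0 0" --jaw 0.5

```text
time: 25.42
eef_pos: [0.6217, 0.0359, 0.3353]
tcp_rot: [-0.026, 1.0, -0.0, 0.002]
contact_force: [-0.3, -0.4, -0.8]
opening: 0.499
finger_force: 0.0
```

```bash
python3 pad.py w9
```

```text
0.75 [579.  48.] pad [0.454  0.3146] size [0.0229 0.028 ] long axis -0.3 px [621.9286  16.7857]
tcp [0.6206 0.036  0.3315] toolx -176.99046625590404
```

```bash
cat > hang.py <<'E'
from h import *
import sys
np.set_printoptions(precision=4,suppress=True)
ct=cam('wrist'); im=ctrl.read_camera('wrist'); cv2.imwrite(f'pics/{sys.argv[1]}.png',im[:,:,::-1])
for t in('headset_old_mid','headset_2_mid','headset_old'):
    for d in ctrl.silhouettes(t,'wrist'):
        m=d['pixels']; uv=np.array(d['xy'])*[640,400]; ys,xs=np.nonzero(m)
        print(t,round(d['p'],2),uv.round(),onz(ct,uv,.14)[:2],(xs.min(),xs.max(),ys.min(),ys.max()),m.sum())
for y in(-.095,0,.095): 
    b=np.array([.617,.1306,0])+y*np.array([-.0523,.9986,0]); print(y,proj(ct,b+[0,0,.178]).round(),[proj(ct,b+[x,.003*x/.055,.066]).round() for x in(-.055,.055)])
E
python3 hang.py w10
```

```text
headset_old_mid 0.77 [198.  50.] [ 0.5023 -0.0822] (np.int64(161), np.int64(245), np.int64(0), np.int64(73)) 2431
headset_2_mid 0.86 [311. 170.] [0.6133 0.0313] (np.int64(290), np.int64(342), np.int64(114), np.int64(226)) 3570
headset_old 0.67 [197.  47.] [ 0.5001 -0.0832] (np.int64(161), np.int64(245), np.int64(0), np.int64(71)) 2348
-0.095 [315. 187.] [array([315., 121.]), array([315., 204.])]
0 [415. 187.] [array([391., 121.]), array([385., 204.])]
0.095 [514. 188.] [array([466., 122.]), array([454., 204.])]
```

Call:
apply_moves --pt "-0.05 0.045 0 0 0 -0.078" --pt "-0.1 0.09 0 0 0 -0.078" --pt "-0.15 0.135 0 0 0 -0.078" --pt "-0.2 0.18 0 0 0 -0.078" --pt "-0.235 0.21 0 0 0 -0.078" --pt "-0.235 0.21 0 0 0 -0.078" --pt "-0.235 0.21 0 0 0 -0.078" --jaw 0.7

```text
time: 26.6
eef_pos: [0.4336, 0.2037, 0.3331]
tcp_rot: [0.004, 1.0, -0.0, -0.0]
contact_force: [-0.1, -0.8, 0.4]
opening: 0.705
finger_force: 0.0
```

```bash
python3 hang.py w11; python3 - <<'E'
from h import *
ct=cam('wrist')
for p in((.4335,.2042,.137),(.446,.311,.137)): print(proj(ct,p))
im=cv2.imread('pics/w11.png')
u=proj(ct,(.4335,.2042,.137)).astype(int); print(im[u[1]-45:u[1]+46:6,u[0]-42:u[0]+43:6].mean(2).astype(int))
E
```

```text
headset_old_mid 0.57 [ 65. 182.] [ 0.4382 -0.0687] (np.int64(19), np.int64(144), np.int64(119), np.int64(222)) 4866
headset_2_mid 0.9 [191. 260.] [0.5346 0.056 ] (np.int64(171), np.int64(225), np.int64(243), np.int64(358)) 1849
headset_old 0.87 [ 63. 184.] [ 0.4405 -0.0714] (np.int64(18), np.int64(144), np.int64(118), np.int64(222)) 4921
-0.095 [170. 345.] [array([198., 255.]), array([211., 318.])]
0 [253. 341.] [array([264., 251.]), array([272., 315.])]
0.095 [336. 337.] [array([329., 248.]), array([333., 312.])]
[316.48770182 174.71305824]
[413.68364179 184.91189533]
[[174 175 175 146 120 133  58  58  59 134 129 180 181 180 167]
 [178 177 177 131 129 130  62  59  61 131 163 180 181 179 178]
 [177 178 175 130 130 129  63  60  63 131 178 182 180 178 178]
 [178 177 176 138 129 129  63  64  62 131 178 177 178 179 176]
 [177 175 176 178 177 131  64  63  64 178 178 177 177 176 176]
 [175 177 176 175 176 130 133 135 129 160 177 179 178 176 174]
 [175 175 176 177 149 132 137 134 141 145 178 179 178 177 159]
 [176 175 176 177 147 131 124 138 139 140 179 179 177 175 159]
 [174 175 174 176 133 130 130 143 137 162 175 178 177 162 160]
 [173 175 174 176 133  79 136 150 142 100 158 163 161 160 158]
 [175 175 173 176  62  94 137 138 134 119  90 160 161 160 176]
 [176 176 173 177  57  53  54  54  54  57  56 175 176 177 177]
 [176 172 174 170  57  53  55  53  56  59  56 176 178 177 177]
 [175 176 174 139 131 129  58  54  52 127 174 176 178 177 179]
 [176 177 176 146 131 129 130 131 130 128 174 174 176 176 177]
 [176 178 177 148 131 131 130 176 174 175 173 173 175 176 176]]
```

M sits exactly under the tool: its band and pad are centred on the predicted pixel. Grasping it.

Call:
apply_moves --pt "0 0 -0.07 0 0 0" --pt "0 0 -0.14 0 0 0" --pt "0 0 -0.19 0 0 0" --pt "0 0 -0.22 0 0 0" --pt "0 0 -0.24 0 0 0" --pt "0 0 -0.25 0 0 0" --pt "0 0 -0.25 0 0 0" --pt "0 0 -0.25 0 0 0"

```text
time: 27.8
eef_pos: [0.4342, 0.2041, 0.1347]
tcp_rot: [0.004, 1.0, 0.0, 0.001]
contact_force: [-0.0, -0.2, -0.7]
opening: 0.699
finger_force: 0.0
```

Call:
apply_moves --pt "0 0 0 0 0 0" --pt "0 0 0 0 0 0" --pt "0 0 0 0 0 0" --pt "0 0 0 0 0 0" --pt "0 0 0 0 0 0" --pt "0 0 0 0 0 0" --pt "0 0 0 0 0 0" --jaw 0 --squeeze 50

```text
time: 28.68
eef_pos: [0.4338, 0.2043, 0.1343]
tcp_rot: [0.004, 1.0, 0.0, 0.001]
contact_force: [-0.9, 1.8, 5.3]
opening: 0.271
finger_force: 50.1
```

Call:
apply_moves --pt "0 0 0.02 0 0 0" --pt "0 0 0.06 0 0 0" --pt "0 0 0.12 0 0 0.02" --pt "0 0 0.18 0 0 0.04" --pt "0 0 0.23 0 0 0.06" --pt "0.02 -0.008 0.255 0 0 0.078" --pt "0.07 -0.028 0.255 0 0 0.078" --pt "0.12 -0.048 0.255 0 0 0.078" --pt "0.17 -0.068 0.255 0 0 0.078" --pt "0.21 -0.084 0.255 0 0 0.078" --pt "0.229 -0.092 0.255 0 0 0.078" --pt "0.229 -0.092 0.255 0 0 0.078" --pt "0.229 -0.092 0.24 0 0 0.078" --pt "0.229 -0.092 0.19 0 0 0.078" --pt "0.229 -0.092 0.14 0 0 0.078" --pt "0.229 -0.092 0.1 0 0 0.078" --pt "0.229 -0.092 0.075 0 0 0.078" --pt "0.229 -0.092 0.06 0 0 0.078" --pt "0.229 -0.092 0.056 0 0 0.078" --pt "0.229 -0.092 0.056 0 0 0.078"

```text
time: 31.18
eef_pos: [0.6171, 0.1304, 0.1795]
tcp_rot: [-0.026, 1.0, 0.0, 0.001]
contact_force: [-0.3, -0.9, -1.5]
opening: 0.266
finger_force: 49.3
```

Call:
apply_moves --pt "0 0 -0.003 0 0 0" --pt "0 0 -0.005 0 0 0" --pt "0 0 -0.005 0 0 0"

```text
time: 31.55
eef_pos: [0.617, 0.1303, 0.1752]
tcp_rot: [-0.026, 1.0, -0.0, 0.001]
contact_force: [-0.5, -0.6, 0.1]
opening: 0.27
finger_force: 49.5
```

Call:
apply_moves --pt "0 0 0 0 0 0" --pt "0 0 0 0 0 0" --pt "0 0 0 0 0 0" --pt "0 0 0 0 0 0" --pt "0 0 0 0 0 0" --pt "0 0 0.02 0 0 0" --pt "0 0 0.06 0 0 0" --pt "0 0 0.12 0 0 0" --pt "0 0 0.18 0 0 0" --pt "0 0 0.2 0 0 0" --pt "0 0 0.2 0 0 0" --jaw 0.5

```text
time: 32.92
eef_pos: [0.6169, 0.1304, 0.3362]
tcp_rot: [-0.026, 1.0, 0.0, 0.002]
contact_force: [-0.5, 0.8, -0.5]
opening: 0.501
finger_force: 0.0
```

```bash
python3 hang.py w12
```

```text
headset_old_mid 0.79 [120.  46.] [ 0.5003 -0.0642] (np.int64(63), np.int64(177), np.int64(0), np.int64(69)) 2575
headset_2_mid 0.56 [228. 177.] [0.6247 0.0346] (np.int64(196), np.int64(278), np.int64(111), np.int64(224)) 4576
headset_old 0.61 [119.  48.] [ 0.5019 -0.0659] (np.int64(62), np.int64(177), np.int64(0), np.int64(70)) 2646
-0.095 [218. 184.] [array([241., 119.]), array([247., 201.])]
0 [316. 184.] [array([316., 119.]), array([316., 201.])]
0.095 [414. 184.] [array([391., 119.]), array([385., 201.])]
```

Call:
apply_moves --pt "-0.05 0.053 0 0 0 -0.067" --pt "-0.1 0.106 0 0 0 -0.067" --pt "-0.15 0.16 0 0 0 -0.067" --pt "-0.2 0.21 0 0 0 -0.067" --pt "-0.214 0.226 0 0 0 -0.067" --pt "-0.214 0.226 0 0 0 -0.067" --pt "-0.214 0.226 0 0 0 -0.067" --jaw 0.7

```text
time: 34.0
eef_pos: [0.4462, 0.3103, 0.3336]
tcp_rot: [0.001, 1.0, -0.0, -0.0]
contact_force: [-1.1, -1.3, -0.3]
opening: 0.701
finger_force: 0.0
```

```bash
python3 pad.py w13; python3 - <<'E'
from h import *
ct=cam('wrist'); im=cv2.imread('pics/w13.png')
u=proj(ct,(.446,.311,.137)).astype(int); print(u); g=im.mean(2)
print(g[u[1]-60:u[1]+61:8,u[0]-48:u[0]+49:6].astype(int))
E
```

```text
0.92 [323. 166.] pad [0.4458 0.3156] size [0.0389 0.0413] long axis -0.0 px [319.6071 175.0357]
tcp [0.4464 0.3101 0.3339] toolx 179.87686399812725
[316 174]
[[171 171 170 171 169 171  46  50  49  53  53  53  59 148 151 149 151]
 [172 172 169 170 170 140  56  54  54  57  55  55  53  88 152 151 153]
 [172 169 169 170 166 123 115 128  54  55  56 129 125 168 168 164 153]
 [170 168 169 167 167 121 122 123  59  57  57 123 168 169 169 168 167]
 [169 168 168 165 163 121 123 122  59  59  61 122 166 168 168 168 168]
 [169 170 167 167 165 165 163 123  61  62  61 165 168 170 170 168 160]
 [170 169 168 165 166 164 124 121 126 132 130 147 169 169 168 169 155]
 [170 170 168 167 165 165 123 124 123 132 138 152 168 168 168 167 152]
 [167 168 168 167 167 167 121 123 123 135 127 150 166 169 167 151 154]
 [166 168 168 167 167 167  70  70 130 141 135  92 150 152 151 151 154]
 [165 167 169 168 167 126  52  54  65  69  70  61  59 152 155 165 167]
 [165 165 166 167 169 106  50  52  49  53  54  56  54 167 167 166 165]
 [164 163 166 166 166 125 122 122  52  52  79 152 167 167 165 166 167]
 [165 164 165 167 167 121 122 124 121 157 164 167 167 167 165 166 166]
 [ 95  94  95  95  96  75  74  74  97  94 162 166 166 166 169 169 167]
 [ 93  94  95  93  93  93  93  93  94  93 150 164 160 161 156 154 153]]
```

R is about 5 mm farther in +y than estimated, with its yaw aligned. Correcting and grasping.

Call:
apply_moves --pt "0 0.0065 -0.07 0 0 0" --pt "0 0.0065 -0.14 0 0 0" --pt "0 0.0065 -0.19 0 0 0" --pt "0 0.0065 -0.22 0 0 0" --pt "0 0.0065 -0.24 0 0 0" --pt "0 0.0065 -0.25 0 0 0" --pt "0 0.0065 -0.25 0 0 0" --pt "0 0.0065 -0.25 0 0 0"

```text
time: 35.1
eef_pos: [0.4461, 0.3167, 0.1356]
tcp_rot: [0.0, 1.0, 0.0, 0.001]
contact_force: [-0.1, 0.2, 0.0]
opening: 0.7
finger_force: 0.0
```

Call:
apply_moves --pt "0 0 0 0 0 0" --pt "0 0 0 0 0 0" --pt "0 0 0 0 0 0" --pt "0 0 0 0 0 0" --pt "0 0 0 0 0 0" --pt "0 0 0 0 0 0" --pt "0 0 0 0 0 0" --jaw 0 --squeeze 50

```text
time: 35.98
eef_pos: [0.4457, 0.3168, 0.1351]
tcp_rot: [0.0, 1.0, 0.001, 0.001]
contact_force: [-1.0, 1.8, 6.2]
opening: 0.272
finger_force: 50.5
```

Call:
apply_moves --pt "0 0 0.02 0 0 0" --pt "0 0 0.06 0 0 0" --pt "0 0 0.12 0 0 0.02" --pt "0 0 0.18 0 0 0.04" --pt "0 0 0.23 0 0 0.06" --pt "0.018 -0.01 0.255 0 0 0.067" --pt "0.064 -0.035 0.255 0 0 0.067" --pt "0.109 -0.06 0.255 0 0 0.067" --pt "0.155 -0.085 0.255 0 0 0.067" --pt "0.19 -0.104 0.255 0 0 0.067" --pt "0.208 -0.114 0.255 0 0 0.067" --pt "0.208 -0.114 0.255 0 0 0.067" --pt "0.208 -0.114 0.24 0 0 0.067" --pt "0.208 -0.114 0.19 0 0 0.067" --pt "0.208 -0.114 0.14 0 0 0.067" --pt "0.208 -0.114 0.1 0 0 0.067" --pt "0.208 -0.114 0.075 0 0 0.067" --pt "0.208 -0.114 0.06 0 0 0.067" --pt "0.208 -0.114 0.056 0 0 0.067" --pt "0.208 -0.114 0.056 0 0 0.067"

```text
time: 38.48
eef_pos: [0.6123, 0.2253, 0.1803]
tcp_rot: [-0.026, 1.0, 0.0, 0.001]
contact_force: [0.2, -0.5, -2.0]
opening: 0.269
finger_force: 49.4
```

Call:
apply_moves --pt "0 0 -0.003 0 0 0" --pt "0 0 -0.005 0 0 0" --pt "0 0 -0.005 0 0 0"

```text
time: 38.85
eef_pos: [0.6122, 0.2252, 0.1764]
tcp_rot: [-0.026, 1.0, 0.0, 0.001]
contact_force: [-0.5, -0.2, 2.0]
opening: 0.272
finger_force: 50.0
```

Call:
apply_moves --pt "0 0 0 0 0 0" --pt "0 0 0 0 0 0" --pt "0 0 0 0 0 0" --pt "0 0 0 0 0 0" --pt "0 0 0 0 0 0" --pt "0 0 0.02 0 0 0" --pt "0 0 0.06 0 0 0" --pt "0 0 0.12 0 0 0" --pt "0 0 0.18 0 0 0" --pt "0 -0.06 0.22 0 0 0" --pt "0 -0.12 0.22 0 0 0" --pt "0 -0.12 0.22 0 0 0" --pt "0 -0.12 0.22 0 0 0" --jaw 0.5

```text
time: 40.48
eef_pos: [0.6116, 0.1294, 0.3517]
tcp_rot: [-0.026, 1.0, 0.0, 0.0]
contact_force: [-0.1, 0.1, 0.1]
opening: 0.504
finger_force: 0.0
```

```bash
python3 hang.py w14
```

```text
headset_old_mid 0.8 [123.  51.] [ 0.4967 -0.0719] (np.int64(73), np.int64(183), np.int64(0), np.int64(75)) 2700
headset_2_mid 0.56 [233. 176.] [0.622  0.0349] (np.int64(209), np.int64(272), np.int64(116), np.int64(222)) 3737
headset_old 0.73 [121.  51.] [ 0.4972 -0.0744] (np.int64(73), np.int64(184), np.int64(0), np.int64(75)) 2776
-0.095 [223. 185.] [array([244., 123.]), array([250., 202.])]
0 [316. 185.] [array([316., 123.]), array([316., 202.])]
0.095 [409. 185.] [array([388., 123.]), array([382., 202.])]
```

View pics/w14.png

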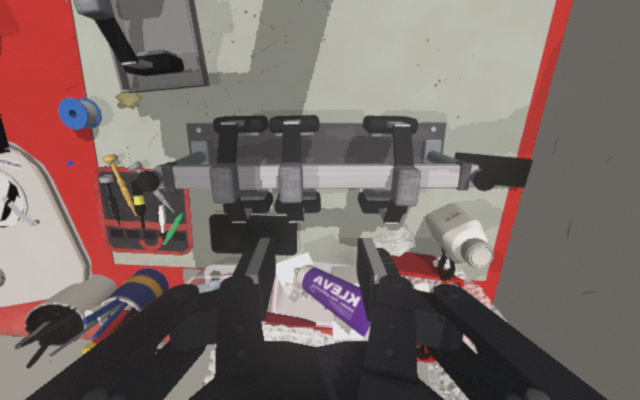

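All three bench headsets hang upright on the bar, with crowns at columns 225, 291 and 403. The finished one is still in the tray. The middle one moved about 25 mm along the bar but is within limits. Returning to the dial.

Call:
apply_moves --pt "-0.05 -0.034 -0.01 0 0 -0.15" --pt "-0.1 -0.07 -0.02 0 0 -0.3" --pt "-0.15 -0.103 -0.04 0 0 -0.45" --pt "-0.2 -0.137 -0.06 0 0 -0.6" --pt "-0.213 -0.195 -0.08 0 0 -0.75" --pt "-0.226 -0.253 -0.1 0 0 -0.9" --pt "-0.24 -0.312 -0.1 0 0 -0.987" --pt "-0.24 -0.312 -0.1 0 0 -0.987" --pt "-0.263 -0.366 -0.1 0 0 -0.987" --pt "-0.286 -0.42 -0.1 0 0 -0.987" --pt "-0.308 -0.474 -0.1 0 0 -0.987" --pt "-0.308 -0.474 -0.1 0 0 -0.987" --pt "-0.282 -0.537 -0.115 0 0 -0.987" --pt "-0.255 -0.6 -0.13 0 0 -0.987" --pt "-0.229 -0.664 -0.145 0 0 -0.987" --pt "-0.229 -0.664 -0.145 0 0 -0.987" --pt "-0.229 -0.664 -0.145 0 0 -0.987"

```text
time: 42.8
eef_pos: [0.4296, -0.4002, 0.2348]
tcp_rot: [0.352, 0.936, 0.001, -0.001]
contact_force: [-0.4, 0.5, -0.2]
opening: 0.501
finger_force: 0.0
```

```bash
python3 - <<'E'
from h import *
ct=cam('wrist'); im=ctrl.read_camera('wrist'); cv2.imwrite('pics/w15.png',im[:,:,::-1])
s=ctrl.get_state();M=R.from_quat(s['tcp_rot']).as_matrix(); print(s['time'],s['eef_pos'],'toolx',np.degrees(np.arctan2(M[1,0],M[0,0])))
old=cv2.imread('pics/w3.png'); u=proj(ct,(0.429,-0.4015,.05)).round().astype(int); print(u)
c=cv2.resize(im[u[1]-75:u[1]+75,u[0]-75:u[0]+75,::-1],(450,450),interpolation=cv2.INTER_CUBIC)
print('diff to dial-at-zero picture',np.abs(c.astype(int)-old)[60:340,110:340].mean())
t=ctrl.read_camera('top'); ctp=cam('top'); cv2.imwrite('pics/top1.png',t[:,:,::-1])
for n in('headset_1_mid','headset_old_mid'): print(n,[(p,uv.round(),onz(ctp,uv,.12)[:2].round(3)) for p,uv in det(n,'top')])
E
```

```text
42.85 [ 0.42942726 -0.4002246   0.23560155] toolx 138.72138156366447
[314 178]
diff to dial-at-zero picture 4.025502070393375
headset_1_mid [(0.69, array([234., 179.]), array([0.622, 0.227]))]
headset_old_mid [(0.46, array([429., 237.]), array([ 0.45 , -0.371]))]
```

Call:
apply_moves --pt "-0.001 -0.0015 -0.08 0 0 0" --pt "-0.001 -0.0015 -0.13 0 0 0" --pt "-0.001 -0.0015 -0.17 0 0 0" --pt "-0.001 -0.0015 -0.19 0 0 0" --pt "-0.001 -0.0015 -0.2 0 0 0" --pt "-0.001 -0.0015 -0.2 0 0 0" --pt "-0.001 -0.0015 -0.2 0 0 0"

```text
time: 43.88
eef_pos: [0.4284, -0.4041, 0.0767]
tcp_rot: [0.354, 0.935, -0.001, 0.001]
contact_force: [-0.6, -0.2, 0.8]
opening: 0.499
finger_force: 0.0
```

Call:
apply_moves --pt "0 0 0 0 0 0" --pt "0 0 0 0 0 0" --pt "0 0 0 0 0 0" --pt "0 0 0 0 0 0" --pt "0 0 0 0 0 0" --jaw 0 --squeeze 40

```text
time: 44.5
eef_pos: [0.4291, -0.4026, 0.0764]
tcp_rot: [0.354, 0.935, 0.001, 0.001]
contact_force: [2.9, 4.2, 5.2]
opening: 0.175
finger_force: 42.4
```

Call:
apply_moves --pt "0 0 0 0 0 -0.2" --pt "0 0 0 0 0 -0.4" --pt "0 0 0 0 0 -0.6" --pt "0 0 0 0 0 -0.8" --pt "0 0 0 0 0 -1" --pt "0 0 0 0 0 -1"

```text
time: 45.25
eef_pos: [0.4286, -0.4028, 0.0764]
tcp_rot: [0.684, 0.729, 0.001, 0.0]
contact_force: [2.0, 4.6, 5.6]
opening: 0.176
finger_force: 42.7
```

Call:
apply_moves --pt "0 0.0015 0 0 0 -0.2" --pt "0 0.0015 0 0 0 -0.4" --pt "0 0.0015 0 0 0 -0.6" --pt "0 0.0015 0 0 0 -0.8" --pt "0 0.0015 0 0 0 -1" --pt "0 0.0015 0 0 0 -1"

```text
time: 46.0
eef_pos: [0.428, -0.4025, 0.0764]
tcp_rot: [0.911, 0.412, 0.0, 0.0]
contact_force: [-0.6, 2.9, 5.9]
opening: 0.172
finger_force: 42.6
```

Call:
apply_moves --pt "0 0 0 0 0 -0.2" --pt "0 0 0 0 0 -0.4" --pt "0 0 0 0 0 -0.6" --pt "0 0 0 0 0 -0.8" --pt "0 0 0 0 0 -1" --pt "0 0 0 0 0 -1"

```text
time: 46.75
eef_pos: [0.4278, -0.4019, 0.0764]
tcp_rot: [0.999, 0.032, -0.0, -0.001]
contact_force: [-0.4, 3.6, 6.5]
opening: 0.18
finger_force: 42.8
```

Call:
apply_moves --pt "0 0 0 0 0 -0.2" --pt "0 0 0 0 0 -0.4" --pt "0 0 0 0 0 -0.6" --pt "0 0 0 0 0 -0.8" --pt "0 0 0 0 0 -1" --pt "0 0 0 0 0 -1" --pt "0 0 0 0 0 -1"

```text
time: 47.62
eef_pos: [0.4281, -0.4014, 0.0764]
tcp_rot: [0.936, -0.352, -0.0, -0.001]
contact_force: [-0.9, 5.0, 7.5]
opening: 0.177
finger_force: 42.9
```

```bash
python3 - <<'E'
from h import *
s=ctrl.get_state();M=R.from_quat(s['tcp_rot']).as_matrix(); print('toolx',np.degrees(np.arctan2(M[1,0],M[0,0])),s['wrist_torque'],s['eef_pos'],s['qpos'])
E
```

```text
toolx -41.26258222896845 [ 0.94874239  0.0110854  -0.02738348] [ 0.42810798 -0.40136461  0.07637274] [-9.26562289e-01  2.98699464e-01  1.90895512e+00  1.85575251e-03
  9.35482696e-01  1.36330061e+00]
```

Call:
apply_moves --pt "0 0 0 0 0 0" --pt "0 0 0 0 0 0" --pt "0 0 0 0 0 0" --pt "0 0 0 0 0 0" --pt "0 0 0.05 0 0 0" --pt "0 0 0.1 0 0 0" --pt "0 0 0.17 0 0 0" --pt "0 0 0.2 0 0 0" --pt "0 0 0.2 0 0 0" --pt "0 0 0.2 0 0 0" --jaw 0.5

```text
time: 48.88
eef_pos: [0.4271, -0.4014, 0.2332]
tcp_rot: [0.935, -0.354, -0.001, -0.001]
contact_force: [0.6, -0.1, -0.2]
opening: 0.503
finger_force: 0.0
```

```bash
python3 - <<'E'
from h import *
ct=cam('wrist'); im=ctrl.read_camera('wrist')
u=proj(ct,(0.429,-0.4015,.05)).round().astype(int)
c=cv2.resize(im[u[1]-75:u[1]+75,u[0]-75:u[0]+75,::-1],(400,400),interpolation=cv2.INTER_CUBIC)
t=ctrl.read_camera('top')[120:280,160:400,::-1]; t=cv2.resize(t,(800,533))[:,:,:]
out=np.zeros((600,800,3),np.uint8); out[:267,:400]=cv2.resize(t,(400,267)); 
out[:400,400:]=c
s=cv2.resize(ctrl.read_camera('scene')[150:300,190:390,::-1],(400,300)); out[300:,:400]=s
cv2.imwrite('pics/fin.png',out)
E
```

```text
(no output)
```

View pics/fin.png

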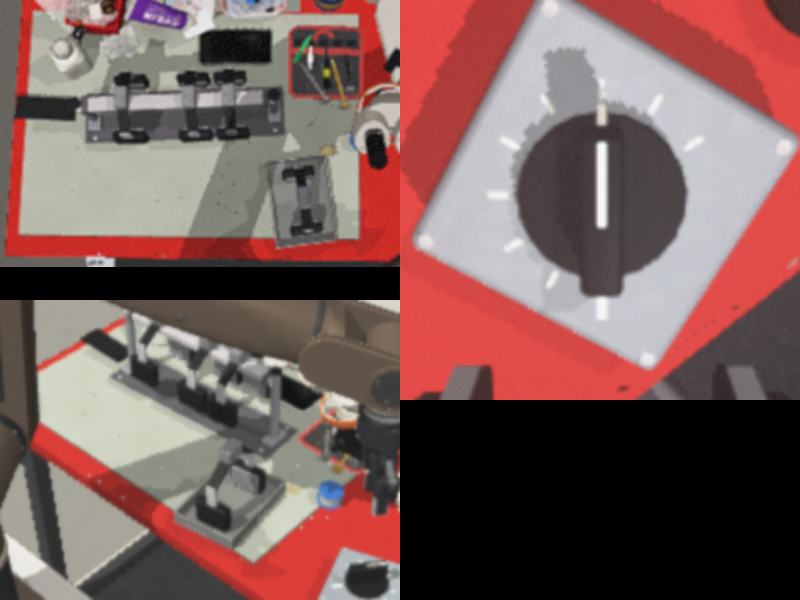

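The pointer stands opposite the long mark with two short marks left beyond it, which is stop 6. The three bench headsets hang on the bar and the finished one stands in the tray. Handing in.

```bash
python3 -c "
from plant import ctrl
print(ctrl.sign_off())"
```

```text
the job is handed in; nothing more can be done
None
```

I handed the job in: the finished headset stands in the tray, all three bench headsets hang on the bar, and the dial went from zero to stop 6; the sign-off gave no verdict.

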